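Dress the cheese tasting board

ROBOT

A 7-joint arm with a two-finger parallel gripper is mounted at the origin on the work surface. World frame = base frame: x ahead of the robot, y to its left, z up, the work surface at z = 0. Lengths are in m, angles in rad, forces in N, time in s.
With the tool pointing down it reaches from about 0.425 to 0.875 m from the base axis. Payload 4.7 kg.
Tool frame: the origin (TCP) lies at the very end of the fingers, on their centre line; the grasp point (between the pads) lies 19 mm behind it; z points along the fingers, y is the line along which they close (so a half turn about z gives the same grasp; the last joint's range is limited). The gripper opens to 87 mm and grips with 3 to 60 N. Pads are 19 mm wide; open, the fingers measure 117 mm over their backs; the gripper's body (75 mm by 190 mm) begins 51 mm behind the grasp point.
Start: joints at [-1.166, 0.321, -0.07, 1.45, 0.023, 1.371, -0.057], TCP at [0.248, 0.601, 0.223] pointing down, gripper open.
Joint ranges: [-2.86, 2.86], [-0.3, 2.09], [-1.38, 1.24], [0.06, 2.45], [-1.56, 4.7], [0.09, 2.05], [-2.69, 2.69]. Speed limits (rad/s): [2.57, 2.57, 3.14, 3.14, 3.14, 3.14, 3.14].

INTERFACE

Orientations are given as [roll, pitch, yaw] about the fixed x, y, z axes, in that order (R = Rz(yaw) Ry(pitch) Rx(roll)).
In Python, from station import manip gives the robot as it stands.
- The arm moves only by the shell command python3 -m pendant 'ROWS' [FORCE]. ROWS is JSON, a list of rows, each a list of 3 entries, a list of its own where there are three numbers: the shift along the tool's x, y, z in m, then the turn about the tool's z in degrees, then the closure in counts, from 0 (fully open) to 255 (shut). In form: [[[tx, ty, tz], spin, claw], ...]. A call has 1 to 12 rows; each row shifts and turns the commanded pose from where the row before left it, along the tool's axes as they then stand; what a row does not reach is not made up. A row lasts 1/10 s, in which the tool goes at most 50 mm and 8.59 degrees, less where a joint would pass 70% of its speed; a pose out of reach is approached as far as the arm can. A call with a gripper value outside its range is refused whole. The fingers move at their own pace and stop on an object; FORCE is the grip in N (left out, the last holds). Time passes only in rows, so rows that do not move let the fingers close. It gives the time, the measured TCP pose, the force, the opening and the grip force at its end, in the units of the state.
- manip.observe(): the state, without advancing time (a new reading comes with each control period).
- manip.capture(name): name is "side" or "top" or "wrist"; returns a dict with "img" (384x512x3 uint8, red, green, blue), "depth" (384x512 float32, m along the optical axis (not along the pixel's ray), 0 where there is no reading), "vfov" (degrees; the focal length in pixels is half the picture's height over the tangent of half this angle, whatever the lens; pixels are square), "cx", "cy" (the principal point, pixels), "rvec" (rotation vector, rad) and "tvec" (3), from world to camera coordinates, as OpenCV has them. Camera axes: x right, y down, z forward; pixel columns grow to the right and rows downward; lengths in m; the calibration is good to about 2 mm. A picture is of the moment at which its call begins.
- manip.hand_in(): hands the job in; it is judged then, once.
Trained networks look in a picture, given as the dict that the camera call returned (one of the last four; its "shot" number tells which), for a name from the list of things; names that differ only in an ending like _2 or _b are one class to them, and where a whole thing is asked for, a point or a joint stands for the part that bears it (a point fixed in the world has none). Each returns a list of dicts, best first, with "score" (0 to 1); they miss things now and then, are a little off and sometimes report something else, mostly with a low value. They report only what shows in the picture. A call takes as long as a camera call. They do not tell look-alikes from the thing itself.
- manip.look_for(label, picture): "rect" ([left, top, right, bottom] in pixels, round what is visible of it).
The state is a dict: "t": time; "qpos": joint angles; "dq": joint speeds; "joint_torque": joint torques, N m; "eef_pos": TCP position; "eef_rot": TCP orientation; "ft_force": force on the tool from outside, world axes, zero at the start; "moment": the same for the moment, N m; "opening": finger opening in m; "finger_force": force on a finger pad.
Only numpy, scipy, OpenCV 4.12 (cv2) and the standard library are available. Lean on these libraries where they do the work, as an engineer would, in place of code of your own. Each camera call takes 0.05 s, during which the arm holds its last target. There are 200 camera calls.

TASK

Dress the wooden tasting board for the shop counter: stand the larger of the two small round cheeses in the middle of the slate disc at the board's rounded end with the smaller one centred on top of it, stand the jam jar in the middle of the slate disc at the board's square end, and lay the cut block of cheese flat in the middle of the board between them, square across the board's length. Leave the tub, ramekin and mug where they stand.

Things in the scene. Friction and masses are not known exactly. Their poses are not given: they have to be found in the camera images.
- board: Pale wooden tasting board, fixed, flat, at any yaw: 310 long, 130 wide, 15 thick. One end is a half circle, the other square; a dark slate disc, 74 diameter, lies flush in the top near each end. Origin: underside, midway between the discs. x runs along the board to the rounded end (160 away; square end 150), y across, z up; disc centres at x = +95 (rounded end) and -95 mm (square end). Top at z = 15 mm.
- large_cheese: The larger loose small cheese: an upright orange-yellow waxed disc, 64 diameter, 36 high, straight sides with edges rounded about 6 mm, about 120 g. Origin: centre of its underside; z up.
- small_cheese: The smaller loose cheese: the same orange-yellow wax, 46 diameter, 30 high, straight sides with edges rounded about 6 mm, about 50 g. Origin: centre of its underside; z up.
- cheese_block: Cut rectangular block of pale yellow cheese with small holes and a brown rind at both ends, 100 long (x), 38 wide (y), 40 high (z), lying flat, about 190 g. Origin: centre of its underside. Either end may point either way.
- jam_jar: Closed jar of dark red jam with paper label and steel lid, 58 diameter, 78 high, about 250 g, upright. Origin: centre of its underside.
- tub: Bystander: closed white plastic tub with a pale blue patch on its lid, 94 diameter, 52 high. Origin: centre of its underside.
- ramekin: Bystander: open white ceramic dish, 84 diameter, 45 high. Origin: centre of its underside.
- mug: Bystander: blue mug, 76 diameter, 80 high, with a handle on its +y side. Origin: centre of its underside.
Things that resemble listed ones, but are neither listed nor needed, are in the scene too. What is shaped like the cheese_block but blue or purple is not meant. What is shaped like the large_cheese but turquoise is not meant.

How it is judged:
By the outcome, as a careful person would: the job done as asked, in the order asked, and still so for the second after the job is handed in, with the robot touching nothing.
It also fails if it takes over 122 s, if anything falls off the work surface, if the arm or the gripper's body presses on something with over 40 N, if the wrist force passes 120 N, or if a joint passes its speed limit or range.

## Working session

There is one attempt and no reset: what is moved stays moved. The work goes in short steps, Python scripts to look and compute and a shell command to move; the robot and the scene stay as the last step left them, time stands still between calls to the robot, and variables do not carry over. Pictures are saved under pics/ and viewed, at most 14 in all, crops included, and the job is handed in when it is done.

```bash
ls; mkdir -p pics; cat > h.py <<'E'
import numpy as np, cv2
from station import manip
def cap(n):
    return manip.capture(n)
def cloud(p):
    d=p['depth'];h,w=d.shape;f=h/2/np.tan(np.radians(p['vfov'])/2)
    u,v=np.meshgrid(np.arange(w),np.arange(h))
    X=np.stack([(u-p['cx'])/f*d,(v-p['cy'])/f*d,d],-1)
    R=cv2.Rodrigues(np.array(p['rvec'],float))[0]
    W=(X-np.array(p['tvec']).reshape(3))@R
    W[d==0]=np.nan
    return W
def save(p,n): cv2.imwrite('pics/'+n+'.png',cv2.cvtColor(p['img'],cv2.COLOR_RGB2BGR))
E
python3 - <<'E'
from h import *
print(manip.observe())
names="board large_cheese small_cheese cheese_block jam_jar tub ramekin mug".split()
ims=[]
for c in ['top','side']:
    p=cap(c);save(p,c+'0');W=cloud(p);print(c,p['vfov'],p['cx'],p['cy'],p['rvec'],p['tvec'])
    for n in names:
        for r in manip.look_for(n,p)[:4]:
            l,t,rr,b=r['rect'];u,v=int((l+rr)/2),int((t+b)/2)
            print(n,round(r['score'],2),np.round(r['rect']).astype(int),np.round(W[min(v,383),min(u,511)],3), p['img'][v,u])
E
```

```text
pics
{'t': 0.0, 'qpos': array([-1.16586333,  0.32183083, -0.07006971,  1.45168447,  0.02256653,
        1.37083537, -0.05691454]), 'dq': array([-0.00065025, -0.00209017,  0.00028607, -0.00068185,  0.00083727,
        0.00035161,  0.00083381]), 'joint_torque': array([-2.06433656e-04, -4.91289282e+01, -4.04192526e-01, -3.12523091e+01,
       -6.39458187e-02,  4.37100639e-02,  1.68855240e-04]), 'eef_pos': array([0.2474492 , 0.60043555, 0.22145158]), 'eef_rot': array([-3.13962233e+00,  7.31208521e-05,  2.75075504e+00]), 'ft_force': array([-0.67343727,  0.38609745,  1.13067124]), 'moment': array([-0.01299785, -0.08139552,  0.04348111]), 'finger_force': 0.0, 'opening': 0.08740476945696084}
top 56.00324045616232 253.47909007191217 194.418682754563 [ 2.17750451 -2.11936229  0.19547231] [-0.02602242  0.49430571  1.19169625]
board 0.61 [204 134 292 203] [0.592 0.012 0.016] [231 215 121]
large_cheese 0.82 [150 172 168 185] [0.543 0.312 0.035] [229 225  44]
large_cheese 0.77 [157 139 181 155] [0.654 0.285 0.034] [ 45 234 213]
small_cheese 0.5 [343 182 356 199] [ 0.522 -0.344  0.03 ] [229 218  37
[... 800 characters left out ...]
] [ 28 220 208]
large_cheese 0.59 [217 143 235 158] [0.544 0.298 0.038] [240 202  38]
large_cheese 0.44 [178 147 197 174] [0.38  0.306 0.055] [79 31 30]
small_cheese 0.65 [322 254 338 268] [ 0.528 -0.356  0.033] [239 208  47]
cheese_block 0.92 [228 249 264 274] [ 0.31  -0.222  0.039] [173  81 199]
cheese_block 0.87 [279 262 304 297] [ 0.385 -0.351  0.036] [239 241 160]
cheese_block 0.6 [247 292 274 332] [ 0.245 -0.398  0.039] [ 54 123 233]
jam_jar 0.9 [175 145 194 173] [0.368 0.305 0.065] [101  82  79]
tub 0.96 [354 209 379 237] [ 0.715 -0.309  0.05 ] [213 236 240]
ramekin 0.86 [173 128 194 147] [ 0.465  0.522 -0.001] [233 234 226]
mug 0.55 [326 281 364 322] [ 0.479 -0.487  0.013] [48 66 81]
```

```bash
python3 - <<'E'
import cv2,numpy as np
a=cv2.imread('pics/top0.png')[100:300,80:420];a=cv2.resize(a,None,fx=2.3,fy=2.3,interpolation=cv2.INTER_CUBIC)
cv2.imwrite('pics/top0c.png',a)
b=cv2.imread('pics/side0.png')[110:340,150:400];b=cv2.resize(b,None,fx=2.5,fy=2.5,interpolation=cv2.INTER_CUBIC)
cv2.imwrite('pics/side0c.png',b)
E
```

```text
(no output)
```

View pics/top0c.png

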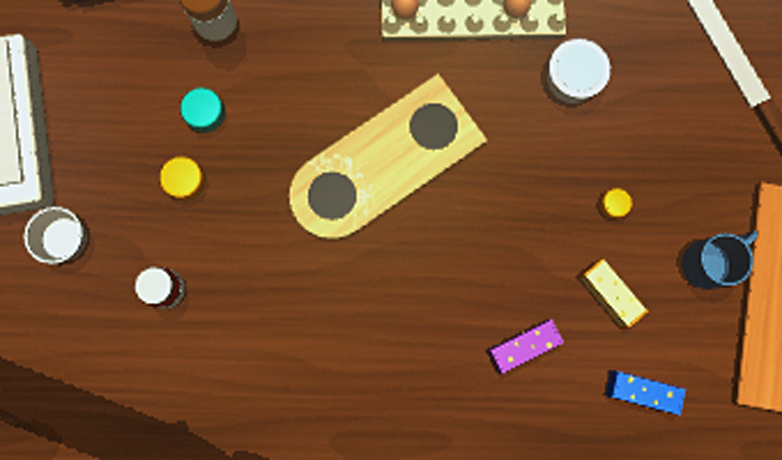

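View pics/side0c.png

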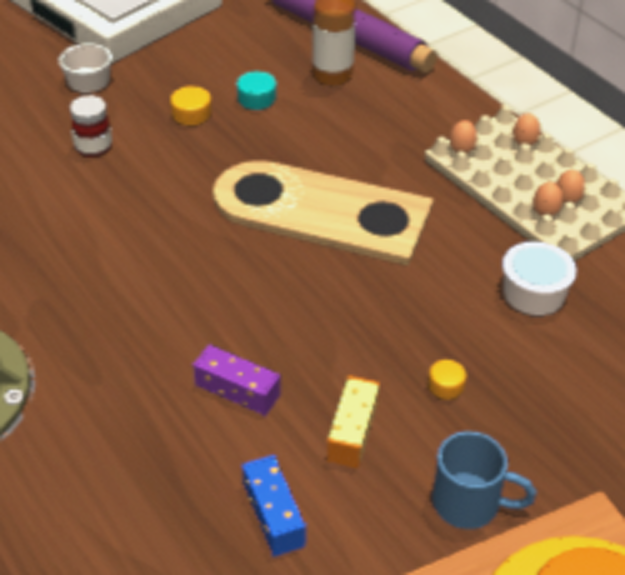

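The pictures show the board with its rounded end lower-left (disc at about 333,195 in the top crop) and its square end at (433,126). The yellow cheeses are at (181,177) and (618,203), the jar at (157,287) and the pale block at (615,293). The purple, blue and turquoise things are look-alikes.

```bash
cat >> h.py <<'E'
def rectify(p,z,cen,half,res=0.0005):
    # orthophoto of plane z: rows = x, cols = y
    n=int(2*half/res)+1
    g=np.linspace(-half,half,n)
    X,Y=np.meshgrid(cen[0]+g,cen[1]+g,indexing='ij')
    P=np.stack([X,Y,np.full_like(X,z)],-1).reshape(-1,3)
    h=p['img'].shape[0];f=h/2/np.tan(np.radians(p['vfov'])/2)
    K=np.array([[f,0,p['cx']],[0,f,p['cy']],[0,0,1]])
    uv=cv2.projectPoints(P,np.array(p['rvec'],float),np.array(p['tvec'],float),K,None)[0].reshape(n,n,2).astype(np.float32)
    D=cv2.remap(p['depth'],uv[...,0],uv[...,1],cv2.INTER_NEAREST)
    I=cv2.remap(p['img'],uv[...,0],uv[...,1],cv2.INTER_LINEAR)
    return I
def fit(mask,cen,half,kind,res=0.0005):
    m=cv2.morphologyEx(mask.astype(np.uint8),cv2.MORPH_OPEN,np.ones((5,5)))
    m=cv2.morphologyEx(m,cv2.MORPH_CLOSE,np.ones((9,9)))
    cs=cv2.findContours(m,cv2.RETR_EXTERNAL,cv2.CHAIN_APPROX_NONE)[0]
    c=max(cs,key=cv2.contourArea)
    w=lambda u,v:np.round([cen[0]-half+v*res,cen[1]-half+u*res],4)
    if kind=='c':
        (u,v),(a,b),_=cv2.fitEllipse(cv2.convexHull(c)); return w(u,v),np.round([a*res,b*res],4)
    (u,v),(a,b),t=cv2.minAreaRect(c)
    bx=cv2.boxPoints(((u,v),(a,b),t)); e=max([bx[1]-bx[0],bx[2]-bx[1]],key=np.linalg.norm)
    return w(u,v),np.round([a*res,b*res],4),'yaw',round(np.degrees(np.arctan2(e[0],e[1])),2) and round(np.degrees(np.arctan2(e[0],e[1])*-1+np.pi/2)%180,2)
def hsv(I): return cv2.cvtColor(I,cv2.COLOR_RGB2HSV).astype(int)
def sel(I,k):
    H=hsv(I);h,s,v=H[...,0],H[...,1],H[...,2]
    if k=='wax': return (s>160)&(h>18)&(h<36)&(v>150)
    if k=='slate': return (s<80)&(v<110)
    if k=='board': return (v>150)
    if k=='block': return (s<140)&(v>170)
    if k=='lid': return (s<60)&(v>150)
E
python3 - <<'E'
from h import *
T={'large':((.543,.312),.036-.003,.06,'wax','c'),'small':((.525,-.345),.027,.06,'wax','c'),
'jar':((.382,.318),.078,.06,'lid','c'),'block':((.389,-.335),.04,.09,'block','r'),
'discA':((.56,.07),.015,.06,'slate','c'),'discB':((.65,-.07),.015,.06,'slate','c')}
tiles=[]
for c in ['top','side']:
    p=cap(c)
    W=cloud(p)
    if c=='top':  # table check and disc guess
        print('table z',np.nanmedian(W[230:250,200:250,2]))
        for u,v in [(225,185),(268,155)]: print('disc',W[v,u])
        T['discA']=(W[185,225,:2],)+T['discA'][1:];T['discB']=(W[155,268,:2],)+T['discB'][1:]
    for k,(cen,z,half,s,kind) in T.items():
        I=rectify(p,z,cen,half);tiles.append(cv2.resize(I,(130,130)))
        try: print(c,k,*fit(sel(I,s),cen,half,kind))
        except Exception as e: print(c,k,'fail',e)
cv2.imwrite('pics/tiles.png',cv2.cvtColor(np.vstack([np.hstack(tiles[:6]),np.hstack(tiles[6:])]),cv2.COLOR_RGB2BGR))
E
```

```text
table z -0.0009581628232457804
disc [0.5288593  0.08689686 0.01666895]
disc [ 0.64093892 -0.06088001  0.01801823]
top large [0.549  0.3166] [0.0615 0.0628]
top small [ 0.5304 -0.3415] [0.0435 0.0445]
top jar [0.3825 0.333 ] [0.0505 0.0511]
top block [ 0.3929 -0.3329] [0.0932 0.0382] yaw 49.54
top discA [0.5309 0.0909] [0.0701 0.0713]
top discB [ 0.6442 -0.0616] [0.0707 0.0715]
side large [0.5498 0.31  ] [0.0625 0.0672]
side small [ 0.5314 -0.347 ] [0.0434 0.0464]
side jar [0.383  0.3257] [0.0525 0.057 ]
side block [ 0.3948 -0.3384] [0.0934 0.0417] yaw 49.48
side discA [0.5316 0.085 ] [0.0667 0.0674]
side discB [ 0.6451 -0.0666] [0.0669 0.0676]
```

View pics/tiles.png

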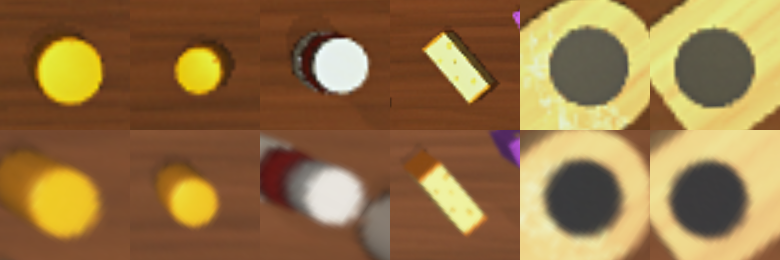

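The tiles confirm the fits. The discs are 0.190 m apart, as they should be, and the board yaw is about 126.6°. The top and side cameras disagree by about 6 mm in y, so I'll refine with the wrist camera.

```bash
python3 -m pendant '[[[-0.039,-0.015,0],0,0],[[-0.039,-0.015,0],0,0],[[-0.039,-0.015,0],0,0],[[-0.039,-0.015,0],0,0],[[-0.039,-0.015,0],0,0],[[-0.039,-0.015,0],0,0],[[-0.039,-0.015,0],0,0],[[-0.039,-0.015,0],0,0],[[-0.038,-0.015,0],0,0],[[-0.038,-0.015,0],0,0],[[0,0,0],-8,0],[[0,0,0],-8,0]]' 20; python3 -m pendant '[[[0,0,0],-6.4,0],[[0,0,0],0,0],[[0,0,0],0,0]]'
cat >> h.py <<'E'
from scipy.spatial.transform import Rotation as Ro
def delta(x,y,z=None,yaw=None):
    s=manip.observe();P=s['eef_pos'];R=Ro.from_euler('xyz',s['eef_rot']).as_matrix()
    d=np.array([x,y,P[2] if z is None else z])-P
    a=np.degrees(s['eef_rot'][2])
    print('pos',np.round(P,4),'rot',np.round(np.degrees(s['eef_rot']),2),'open',round(s['opening'],4),'F',np.round(s['ft_force'],1),'grip',round(s['finger_force'],1),'t',round(s['t'],1))
    print('tool shift mm',np.round(d@R*1000,1),'spin', None if yaw is None else round((a-yaw+180)%360-180,2))
E
python3 - <<'E'
from h import *
p=cap('wrist');save(p,'w1');W=cloud(p)
print('cam pos',-cv2.Rodrigues(np.array(p['rvec']))[0].T@p['tvec'])
I=rectify(p,.033,(.549,.313),.06);print(fit(sel(I,'wax'),(.549,.313),.06,'c'))
delta(.549,.313,yaw=180)
E
```

```text
t: 2.2
eef_pos: [0.5506, 0.3125, 0.2225]
eef_rot: [-3.141, 0.0, 3.032]
ft_force: [0.4, 0.6, 0.6]
opening: 0.0873
finger_force: 0.0
t: 2.5
eef_pos: [0.5492, 0.3146, 0.2226]
eef_rot: [3.141, 0.0, 3.139]
ft_force: [0.4, 0.3, 0.4]
opening: 0.0871
finger_force: 0.0
cam pos [0.46957758 0.31416735 0.38587076]Traceback (most recent call last):
  File "<stdin>", line 4, in <module>
  File "h.py", line 30, in fit
    c=max(cs,key=cv2.contourArea)
ValueError: max() iterable argument is empty
```

View pics/w1.png

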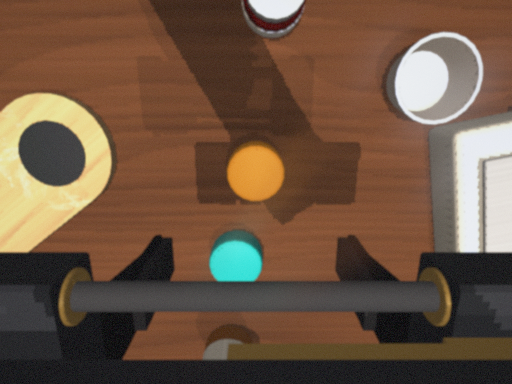

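The wrist view shows the large cheese at about (256,171), shaded to orange, with turquoise at (236,258), the rounded-end disc at (52,153) and the jar at the top. The gripper body is widest along the closing axis.

```bash
sed -i "s/if k=='wax'.*/if k=='wax': return (s>170)\&(h>8)\&(h<36)\&(v>150)/" h.py; python3 - <<'E'
from h import *
p=cap('wrist');W=cloud(p)
print(p['img'][171,256],hsv(p['img'])[171,256],'pt',W[171,256],'disc',W[153,52],'table',W[220,300])
I=rectify(p,.033,(.549,.313),.06);print(fit(sel(I,'wax'),(.549,.313),.06,'c'))
I=rectify(p,.015,(.53,.088),.06);print(fit(sel(I,'slate'),(.53,.088),.06,'c'))
I=rectify(p,.078,(.383,.33),.06);print(fit(sel(I,'lid'),(.383,.33),.06,'c'))
delta(.549,.313,yaw=180)
E
```

```text
[229 159  63] [ 17 185 229] pt [0.54597983 0.31556989 0.03617184] disc [0.52915974 0.08947226 0.01680426] table [0.61510827 0.36961228 0.00138617]
(array([0.5492, 0.3148]), array([0.0614, 0.0618]))
(array([0.5304, 0.0878]), array([0.0719, 0.0722]))
(array([0.3915, 0.3315]), array([0.0332, 0.0442]))
pos [0.5492 0.3146 0.2226] rot [1.8000e+02 1.0000e-02 1.7991e+02] open 0.0868 F [-0.7 -0.3  0.4] grip 0.0 t 2.6
tool shift mm [ 0.2 -1.6 -0. ] spin -0.09
```

```bash
python3 -m pendant '[[[0,0,0.045],0,0],[[0,0,0.045],0,0],[[0,0,0.045],0,0],[[0,0,0.03],0,0],[[0,0,0.02],0,0],[[0,0,0.015],0,0],[[0,0,0.015],0,0],[[0,0,0],0,0],[[0,0,0],0,255],[[0,0,0],0,255],[[0,0,0],0,255],[[0,0,0],0,255]]' 15;python3 -m pendant '[[[0,0,0],0,255],[[0,0,0],0,255],[[0,0,0],0,255],[[0,0,0],0,255]]'
```

```text
t: 3.8
eef_pos: [0.5498, 0.3149, 0.0086]
eef_rot: [3.141, 0.001, -3.141]
ft_force: [0.5, -0.7, 3.4]
opening: 0.0636
finger_force: 15.0
t: 4.2
eef_pos: [0.5499, 0.3149, 0.0085]
eef_rot: [3.141, 0.001, -3.142]
ft_force: [-0.3, -0.1, 5.1]
opening: 0.0635
finger_force: 15.0
```

```bash
python3 -m pendant '[[[0,0,-0.02],0,255],[[0,0,-0.03],0,255],[[0,0,-0.03],0,255],[[0,0,-0.02],0,255],[[0.002,-0.025,0],0,255],[[0.003,-0.035,0],0,255],[[0.003,-0.035,0],0,255],[[0.003,-0.035,0],0,255],[[0.003,-0.035,0],0,255],[[0.003,-0.035,0],0,255],[[0.002,-0.027,0],0,255],[[0,0,0],0,255]]'; python3 -m pendant '[[[0,0,0],0,255],[[0,0,0],0,255]]'
python3 - <<'E'
from h import *
p=cap('wrist');save(p,'w2')
for c in ['top','side']:
  p=cap(c)
  I=rectify(p,.015,(.645,-.064),.06);print(fit(sel(I,'slate'),(.645,-.064),.06,'c'))
delta(.5308,.0878,yaw=180)
E
```

```text
t: 5.4
eef_pos: [0.5296, 0.0818, 0.1069]
eef_rot: [-3.139, -0.001, 3.135]
ft_force: [-0.2, 0.4, -1.0]
opening: 0.0634
finger_force: 15.0
t: 5.6
eef_pos: [0.53, 0.0888, 0.1072]
eef_rot: [3.141, -0.001, -3.14]
ft_force: [0.6, 0.0, -0.9]
opening: 0.0633
finger_force: 15.0
(array([ 0.6441, -0.0616]), array([0.0711, 0.0718]))
(array([ 0.6451, -0.0666]), array([0.0668, 0.0674]))
pos [0.5302 0.0888 0.1074] rot [ 1.7999e+02 -2.0000e-02 -1.7987e+02] open 0.0641 F [ 0.7  0.1 -0.5] grip 15.0 t 5.8
tool shift mm [-0.6 -1.  -0. ] spin 0.13
```

View pics/w2.png

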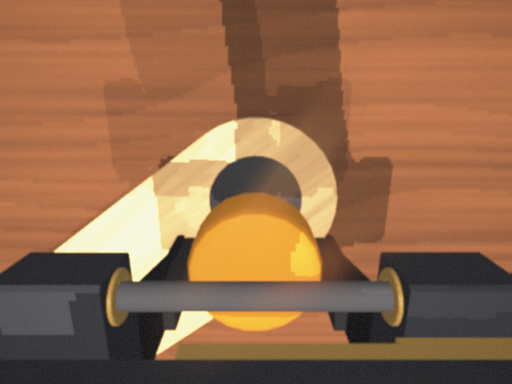

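The held cheese (centre column about 256) and the disc behind it (column about 256) line up, so I'll lower it.

```bash
python3 -m pendant '[[[-0.0005,-0.001,0.03],0,255],[[0,0,0.025],0,255],[[0,0,0.015],0,255],[[0,0,0.007],0,255],[[0,0,0.0045],0,255],[[0,0,0.001],0,255],[[0,0,0],0,255],[[0,0,0],0,255],[[0,0,0],0,200]]'; python3 - <<'E'
from h import *
delta(.5308,.0878,.0245)
E
```

```text
t: 6.65
eef_pos: [0.5313, 0.0866, 0.0258]
eef_rot: [3.141, 0.001, -3.141]
ft_force: [-0.2, -0.5, -1.3]
opening: 0.0637
finger_force: 15.0
pos [0.5313 0.0866 0.0258] rot [ 1.7997e+02  7.0000e-02 -1.7999e+02] open 0.0637 F [-0.2 -0.5 -1.3] grip 15.0 t 6.7
tool shift mm [0.5 1.2 1.3] spin None
```

```bash
python3 -m pendant '[[[0.0005,0.001,0.001],0,200],[[0,0,0.001],0,200],[[0,0,0],0,200],[[0,0,0],0,200]]';  python3 -m pendant '[[[0,0,0],0,0],[[0,0,0],0,0],[[0,0,0],0,0],[[0,0,0],0,0],[[0,0,-0.02],0,0],[[0,0,-0.04],0,0],[[0,0,-0.04],0,0],[[0,0,-0.04],0,0],[[0,0,-0.04],0,0],[[0,0,0],0,0],[[0,0,0],0,0]]'
python3 - <<'E'
from h import *
p=cap('wrist')
I=rectify(p,.048,(.53,.088),.06);print(fit(sel(I,'wax'),(.53,.088),.06,'c'))
I=rectify(p,.015,(.53,.088),.07);print('board?',sel(I,'slate').sum())
p=cap('top')
I=rectify(p,.048,(.53,.088),.06);print(fit(sel(I,'wax'),(.53,.088),.06,'c'))
delta(.5308,-.3443,yaw=180)
E
```

```text
t: 7.05
eef_pos: [0.5304, 0.0878, 0.0235]
eef_rot: [3.141, 0.0, -3.141]
ft_force: [-2.1, 0.3, 3.8]
opening: 0.0636
finger_force: 15.0
t: 8.15
eef_pos: [0.5308, 0.0876, 0.204]
eef_rot: [3.141, 0.002, -3.141]
ft_force: [0.7, 0.3, -1.1]
opening: 0.0872
finger_force: 0.0
(array([0.5291, 0.0871]), array([0.061 , 0.0617]))
board? 885Traceback (most recent call last):
  File "<stdin>", line 6, in <module>
  File "h.py", line 30, in fit
    c=max(cs,key=cv2.contourArea)
ValueError: max() iterable argument is empty
```

```bash
python3 -m pendant '[[[0,-0.043,0],0,0],[[0,-0.043,0],0,0],[[0,-0.043,0],0,0],[[0,-0.043,0],0,0],[[0,-0.043,0],0,0],[[0,-0.043,0],0,0],[[0,-0.043,0],0,0],[[0,-0.043,0],0,0],[[0,-0.043,0],0,0],[[0,-0.045,0],0,0],[[0,0,0],8,0],[[0,0,0],8,0]]'; python3 -m pendant '[[[0,0,0],8,0],[[0,0,0],8,0],[[0,0,0],8,0],[[0,0,0],8,0],[[0,0,0],8,0],[[0,0,0],8,0],[[0,0,0],8,0],[[0,0,0],8,0],[[0,0,0],8,0],[[0,0,0],2,0],[[0,0,0],0,0],[[0,0,0],0,0]]'
python3 - <<'E'
from h import *
p=cap('wrist');save(p,'w3')
I=rectify(p,.027,(.531,-.344),.06);print(fit(sel(I,'wax'),(.531,-.344),.06,'c'))
I=rectify(p,.04,(.394,-.336),.09);print(fit(sel(I,'block'),(.394,-.336),.09,'r'))
delta(.531,-.344,yaw=90)
p=cap('top')
I=rectify(p,.048,(.53,.088),.06);m=sel(I,'wax');print(m.sum(),hsv(I)[120,120]); m.any() and print(fit(m,(.53,.088),.06,'c'))
E
```

```text
t: 9.45
eef_pos: [0.5283, -0.3465, 0.2006]
eef_rot: [-3.141, -0.004, 2.852]
ft_force: [-0.5, 1.0, 0.5]
opening: 0.087
finger_force: 0.0
t: 10.65
eef_pos: [0.5298, -0.3442, 0.2017]
eef_rot: [-3.139, -0.001, 1.572]
ft_force: [-0.7, -0.8, 0.4]
opening: 0.0871
finger_force: 0.0
(array([ 0.5299, -0.3438]), array([0.0414, 0.0446]))
(array([ 0.3926, -0.3353]), array([0.0942, 0.0386]), 'yaw', np.float32(50.07))
pos [ 0.5299 -0.3442  0.202 ] rot [-1.7991e+02 -3.0000e-02  9.0050e+01] open 0.087 F [0.6 0.5 0.3] grip 0.0 t 10.7
tool shift mm [ 0.2  1.1 -0. ] spin 0.05
12109 [ 30 193 230]
(array([0.5298, 0.0892]), array([0.0625, 0.063 ]))
```

```bash
python3 -m pendant '[[[0.0004,0,0.045],0,0],[[0,0,0.045],0,0],[[0,0,0.04],0,0],[[0,0,0.03],0,0],[[0,0,0.02],0,0],[[0,0,0.01],0,0],[[0,0,0.005],0,0],[[0,0,0],0,0],[[0,0,0],0,255],[[0,0,0],0,255],[[0,0,0],0,255],[[0,0,0],0,255]]' 10;python3 -m pendant '[[[0,0,0],0,255],[[0,0,0],0,255],[[0,0,0],0,255],[[0,0,0],0,255]]'
```

```text
t: 11.95
eef_pos: [0.5307, -0.3442, 0.0086]
eef_rot: [3.141, 0.0, 1.571]
ft_force: [0.0, -0.1, 0.7]
opening: 0.0627
finger_force: 0.0
t: 12.35
eef_pos: [0.5304, -0.3441, 0.0081]
eef_rot: [3.142, -0.0, 1.571]
ft_force: [-0.5, 0.2, 0.9]
opening: 0.0458
finger_force: 10.0
```

```bash
python3 -m pendant '[[[0,0,-0.02],0,255],[[0,0,-0.04],0,255],[[0,0,-0.04],0,255],[[0,0,-0.04],0,255],[[0.03,0,0],0,255],[[0.04,0,0],0,255],[[0.04,0,0],0,255],[[0.04,0,0],0,255],[[0.04,0,0],0,255],[[0.04,0,0],0,255],[[0.04,0,0],0,255],[[0.04,0,0],0,255]]'; python3 -m pendant '[[[0.04,0,0],0,255],[[0.04,0,0],0,255],[[0.025,0,0],0,255],[[0.016,0,0],0,255],[[0,0,0],0,255],[[0,0,0],0,255],[[0,0,0],0,255]]'
python3 - <<'E'
from h import *
delta(.5296,.0867,.0600,yaw=90)
p=cap('side');save(p,'s2')
I=p['img'][140:240,220:340];cv2.imwrite('pics/s2.png',cv2.cvtColor(cv2.resize(I,None,fx=5,fy=5),cv2.COLOR_RGB2BGR))
E
```

```text
t: 13.55
eef_pos: [0.53, -0.0325, 0.1481]
eef_rot: [3.141, -0.0, 1.571]
ft_force: [1.0, -0.1, -0.6]
opening: 0.0461
finger_force: 10.0
t: 14.25
eef_pos: [0.5305, 0.0845, 0.1481]
eef_rot: [3.141, 0.001, 1.568]
ft_force: [0.4, 0.2, -0.9]
opening: 0.046
finger_force: 10.0
pos [0.5305 0.0845 0.1481] rot [1.7999e+02 4.0000e-02 8.9830e+01] open 0.046 F [ 0.4  0.2 -0.9] grip 10.0 t 14.2
tool shift mm [ 2.2 -0.9 88.1] spin -0.17
```

View pics/s2.png

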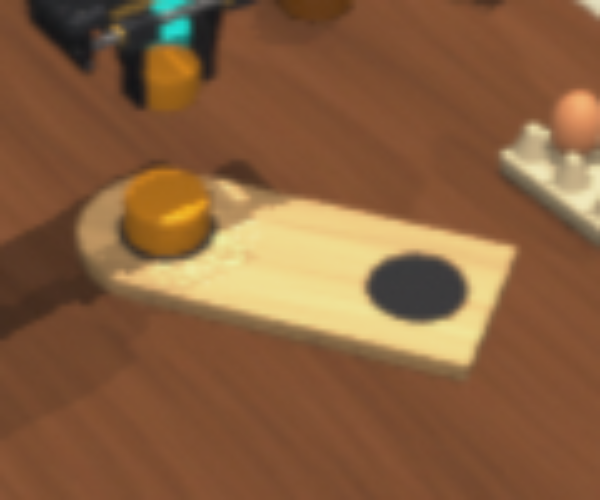

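The large cheese stands on the rounded-end disc (167,213 in the crop), and the small one is held upright above it. Now I'll lower it.

```bash
python3 -m pendant '[[[0.002,-0.001,0.03],0,255],[[0,0,0.03],0,255],[[0,0,0.015],0,255],[[0,0,0.007],0,255],[[0,0,0.004],0,255],[[0,0,0.001],0,255],[[0,0,0],0,255],[[0,0,0],0,255],[[0,0,0],0,255]]'; python3 - <<'E'
from h import *
delta(.5296,.0867,.059)
E
```

```text
t: 15.2
eef_pos: [0.5298, 0.0891, 0.0618]
eef_rot: [3.14, -0.001, 1.571]
ft_force: [-0.4, -0.3, -0.3]
opening: 0.0456
finger_force: 10.0
pos [0.5298 0.0891 0.0618] rot [ 1.7993e+02 -4.0000e-02  9.0020e+01] open 0.0456 F [-0.4 -0.3 -0.3] grip 10.0 t 15.2
tool shift mm [-2.4 -0.2  2.8] spin None
```

```bash
python3 -m pendant '[[[-0.0022,0,0.001],0,255],[[0,0,0.001],0,255],[[0,0,0.0005],0,255],[[0,0,0],0,255],[[0,0,0],0,255]]';  python3 - <<'E'
from h import *
delta(.5296,.0867,.059)
E
```

```text
t: 15.7
eef_pos: [0.5294, 0.0864, 0.059]
eef_rot: [3.141, 0.0, 1.571]
ft_force: [-1.7, -0.8, 7.0]
opening: 0.0457
finger_force: 10.0
pos [0.5294 0.0864 0.059 ] rot [179.99   0.    90.  ] open 0.0457 F [-1.7 -0.8  7. ] grip 10.0 t 15.7
tool shift mm [0.3 0.2 0. ] spin None
```

```bash
python3 -m pendant '[[[0,0,-0.0003],0,120],[[0,0,0],0,100],[[0,0,0],0,50],[[0,0,0],0,0],[[0,0,0],0,0],[[0,0,-0.01],0,0],[[0,0,-0.03],0,0],[[0,0,-0.04],0,0],[[0,0,-0.04],0,0],[[0,0,-0.04],0,0],[[0,0,0],0,0],[[0,0,0],0,0]]'
python3 - <<'E'
from h import *
p=cap('wrist');save(p,'w4')
I=rectify(p,.078,(.5296,.087),.06);print('small',fit(sel(I,'wax'),(.5296,.087),.06,'c'))
I=rectify(p,.048,(.5296,.087),.06);print('large+',fit(sel(I,'wax'),(.5296,.087),.06,'c'))
delta(.383,.3293,yaw=90)
p=cap('top')
I=rectify(p,.078,(.53,.088),.06);m=sel(I,'wax'); m.any() and print(fit(m,(.53,.088),.06,'c'))
E
```

```text
t: 16.9
eef_pos: [0.5299, 0.0868, 0.2204]
eef_rot: [3.139, -0.001, 1.571]
ft_force: [-0.6, -0.1, -0.3]
opening: 0.0872
finger_force: 0.0
small (array([0.5291, 0.0957]), array([0.0535, 0.0566]))
large+ (array([0.5292, 0.0885]), array([0.0595, 0.0619]))
pos [0.5291 0.0867 0.2189] rot [ 1.7999e+02 -3.0000e-02  9.0010e+01] open 0.0871 F [-0.1  0.4 -0.2] grip 0.0 t 16.9
tool shift mm [ 2.426e+02 -1.460e+02  1.000e-01] spin 0.01
```

View pics/w4.png

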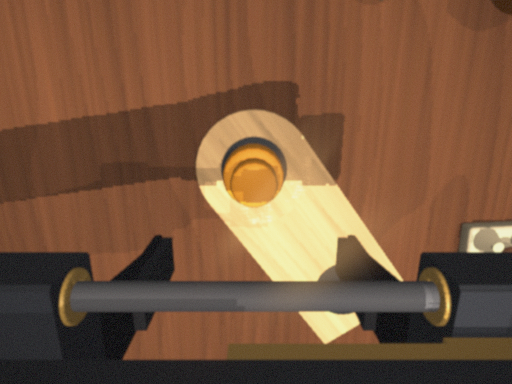

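The small cheese sits concentric on the large one (about 254,178). On to the jar.

```bash
python3 -m pendant '[[[0.035,-0.021,0],0,0],[[0.035,-0.021,0],0,0],[[0.035,-0.021,0],0,0],[[0.035,-0.021,0],0,0],[[0.035,-0.021,0],0,0],[[0.035,-0.021,0],0,0],[[0.033,-0.02,0],0,0],[[0,0,0],0,0],[[0,0,0],0,0],[[0,0,0],0,0]]'
python3 - <<'E'
from h import *
p=cap('wrist');save(p,'w5')
I=rectify(p,.078,(.383,.3293),.06);print('jar',fit(sel(I,'lid'),(.383,.3293),.06,'c'),hsv(I)[120,120],sel(I,'lid').mean())
W=cloud(p);m=(W[...,2]>.07)&(W[...,2]<.085)&(np.hypot(W[...,0]-.383,W[...,1]-.329)<.04);print(m.sum(),np.median(W[m],0),np.percentile(W[m],[2,98],axis=0))
delta(.383,.3293,yaw=90)
E
```

```text
t: 18.0
eef_pos: [0.3837, 0.3281, 0.218]
eef_rot: [-3.141, 0.002, 1.569]
ft_force: [-0.7, -0.3, -0.1]
opening: 0.0871
finger_force: 0.0
jar (array([0.3825, 0.3325]), array([0.0516, 0.0541])) [ 18   5 240] 0.1601212100342625
2323 [0.38302188 0.33301616 0.07908005] [[0.35998659 0.30896558 0.076029  ]
 [0.40545766 0.35533059 0.08053738]]
pos [0.384  0.3281 0.2182] rot [-1.7997e+02  8.0000e-02  8.9860e+01] open 0.0871 F [ 0.3 -0.3 -0.5] grip 0.0 t 18.1
tool shift mm [ 1.2 -1.  -0. ] spin -0.14
```

View pics/w5.png

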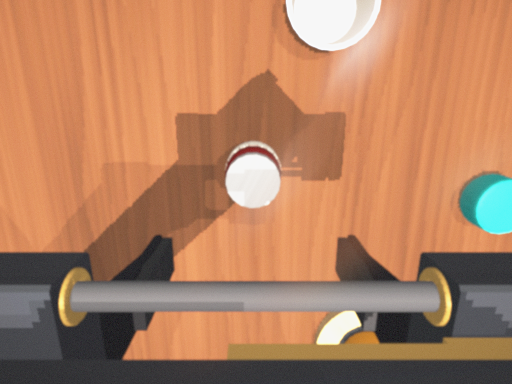

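The jar lid is at about (252,178), well between the open fingers, so I'll descend.

```bash
python3 -m pendant '[[[0.0034,-0.001,0.04],0,0],[[0,0,0.04],0,0],[[0,0,0.035],0,0],[[0,0,0.03],0,0],[[0,0,0.025],0,0],[[0,0,0.015],0,0],[[0,0,0.005],0,0],[[0,0,0],0,0],[[0,0,0],0,255],[[0,0,0],0,255],[[0,0,0],0,255],[[0,0,0],0,255]]' 25;python3 -m pendant '[[[0,0,0],0,255],[[0,0,0],0,255],[[0,0,0],0,255],[[0,0,0],0,255]]'
```

```text
t: 19.25
eef_pos: [0.3825, 0.3335, 0.0295]
eef_rot: [3.141, -0.001, 1.571]
ft_force: [-0.5, -0.7, -0.1]
opening: 0.0627
finger_force: 0.0
t: 19.65
eef_pos: [0.3823, 0.3333, 0.0293]
eef_rot: [3.141, -0.0, 1.571]
ft_force: [-1.0, -0.7, 5.3]
opening: 0.0571
finger_force: 25.0
```

```bash
python3 -m pendant '[[[0,0,-0.02],0,255],[[0,0,-0.035],0,255],[[0,0,-0.04],0,255],[[0,0,-0.04],0,255],[[0,0,-0.035],0,255],[[-0.023,0.015,0],0,255],[[-0.033,0.022,0],0,255],[[-0.033,0.022,0],0,255],[[-0.033,0.022,0],0,255],[[-0.033,0.022,0],0,255],[[-0.033,0.022,0],0,255],[[-0.033,0.022,0],0,255]]'; python3 -m pendant '[[[-0.033,0.022,0],0,255],[[-0.033,0.022,0],0,255],[[-0.033,0.022,0],0,255],[[-0.033,0.022,0],0,255],[[-0.033,0.022,0],0,255],[[-0.022,0.014,0],0,255],[[-0.0207,0.013,0],0,255],[[0,0,0],0,255],[[0,0,0],0,255],[[0,0,0],0,255]]'
python3 - <<'E'
from h import *
delta(.6443,-.0624,.0455,yaw=90)
p=cap('wrist');save(p,'w6')
I=rectify(p,.015,(.644,-.064),.07);m=sel(I,'slate');print('slate frac',m.mean())
E
```

```text
t: 20.85
eef_pos: [0.5293, 0.1105, 0.1978]
eef_rot: [-3.14, 0.0, 1.571]
ft_force: [0.2, 0.5, -4.1]
opening: 0.0575
finger_force: 25.0
t: 21.85
eef_pos: [0.6658, -0.0939, 0.198]
eef_rot: [-3.14, -0.001, 1.572]
ft_force: [0.8, 0.1, -3.4]
opening: 0.0572
finger_force: 25.0
pos [ 0.6658 -0.0939  0.198 ] rot [-1.7991e+02 -7.0000e-02  9.0090e+01] open 0.0572 F [ 0.8  0.1 -3.4] grip 25.0 t 21.9
tool shift mm [ 31.4 -21.2 152.5] spin 0.09
slate frac 0.21831030508732158
```

View pics/w6.png

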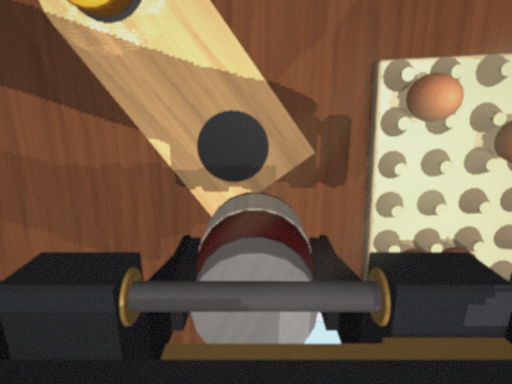

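I miscounted one row and overshot by 38 mm, which is harmless. The square-end disc is now fully visible at (233,146), so I'll measure it together with the held jar's lid.

```bash
python3 - <<'E'
from h import *
p=cap('wrist')
I=rectify(p,.015,(.644,-.064),.045);print('discB',fit(sel(I,'slate'),(.644,-.064),.045,'c'))
W=cloud(p)
m=(abs(W[...,2]-.247)<.004)&(np.hypot(W[...,0]-.666,W[...,1]+.094)<.05)&(np.arange(384)[:,None]<275);print(m.sum(),np.percentile(W[m],[1,99],axis=0))
delta(.6443,-.0624,.0455,yaw=90)
E
```

```text
discB (array([ 0.6437, -0.0638]), array([0.0722, 0.0723]))
2069 [[ 0.64776157 -0.07929393  0.24319502]
 [ 0.68527843 -0.06982464  0.24913332]]
pos [ 0.6661 -0.0938  0.1986] rot [-1.7998e+02 -6.0000e-02  9.0130e+01] open 0.0572 F [-0.2 -0.4 -2.2] grip 25.0 t 21.9
tool shift mm [ 31.3 -21.6 153.1] spin 0.13
```

```bash
python3 -m pendant '[[[0.016,-0.011,0],0,255],[[0.0158,-0.0114,0],0,255],[[0,0,0],0,255],[[0,0,0.04],0,255],[[0,0,0.04],0,255],[[0,0,0.035],0,255],[[0,0,0.02],0,255],[[0,0,0.01],0,255],[[0,0,0.005],0,255],[[0,0,0],0,255],[[0,0,0],0,255],[[0,0,0],0,255]]'; python3 - <<'E'
from h import *
delta(.6437,-.062,.0443,yaw=90)
E
```

```text
t: 23.15
eef_pos: [0.645, -0.0639, 0.0504]
eef_rot: [3.139, -0.0, 1.571]
ft_force: [0.6, 0.1, -2.2]
opening: 0.0572
finger_force: 25.0
pos [ 0.645  -0.0639  0.0504] rot [ 1.7985e+02 -1.0000e-02  9.0010e+01] open 0.0572 F [ 0.6  0.1 -2.2] grip 25.0 t 23.1
tool shift mm [ 1.9 -1.3  6.1] spin 0.01
```

```bash
python3 -m pendant '[[[0.0019,-0.0013,0.002],0,255],[[0,0,0.002],0,255],[[0,0,0.001],0,255],[[0,0,0.001],0,255],[[0,0,0],0,255],[[0,0,0],0,255],[[0,0,0],0,255]]'; python3 - <<'E'
from h import *
delta(.6437,-.062,.0443,yaw=90)
E
```

```text
t: 23.85
eef_pos: [0.6426, -0.0614, 0.0443]
eef_rot: [-3.142, -0.001, 1.571]
ft_force: [-4.8, 1.1, 6.4]
opening: 0.057
finger_force: 25.0
pos [ 0.6426 -0.0614  0.0443] rot [-1.800e+02 -8.000e-02  9.002e+01] open 0.057 F [-4.8  1.1  6.4] grip 25.0 t 23.9
tool shift mm [-0.6  1.1  0. ] spin 0.02
```

```bash
python3 -m pendant '[[[0,0,-0.002],0,255],[[-0.0005,0.001,0],0,255],[[0,0,0],0,255],[[0,0,0.0015],0,255],[[0,0,0],0,255],[[0,0,0],0,255],[[0,0,0],0,255]]'; python3 -m pendant '[[[0,0,0],0,80],[[0,0,0],0,40],[[0,0,0],0,0],[[0,0,0],0,0],[[0,0,0],0,0],[[0,0,-0.02],0,0],[[0,0,-0.04],0,0],[[0,0,-0.04],0,0],[[0,0,-0.04],0,0],[[0,0,-0.02],0,0],[[0,0,0],0,0],[[0,0,0],0,0]]'
python3 - <<'E'
from h import *
p=cap('wrist')
I=rectify(p,.093,(.644,-.064),.06);print('jar',fit(sel(I,'lid'),(.644,-.064),.06,'c'))
delta(.3926,-.3353,yaw=50)
E
```

```text
t: 24.55
eef_pos: [0.6437, -0.0626, 0.0444]
eef_rot: [3.142, -0.0, 1.571]
ft_force: [-2.7, 0.4, 5.2]
opening: 0.0573
finger_force: 25.0
t: 25.75
eef_pos: [0.6435, -0.0623, 0.2031]
eef_rot: [3.141, -0.0, 1.571]
ft_force: [-0.1, 0.9, -1.1]
opening: 0.0867
finger_force: 0.0
jar (array([ 0.64  , -0.0762]), array([0.0246, 0.0425]))
pos [ 0.643  -0.0621  0.2021] rot [-1.799e+02 -2.000e-02  9.002e+01] open 0.0871 F [-0.9  0.2 -0.3] grip 0.0 t 25.8
tool shift mm [-273.1 -250.4    0.4] spin 40.02
```

```bash
python3 -m pendant '[[[-0.03,-0.028,0],0,0],[[-0.03,-0.028,0],0,0],[[-0.03,-0.028,0],0,0],[[-0.03,-0.028,0],0,0],[[-0.03,-0.028,0],0,0],[[-0.03,-0.028,0],0,0],[[-0.03,-0.028,0],0,0],[[-0.03,-0.028,0],0,0],[[-0.033,-0.0264,0],0,0],[[0,0,0],8,0],[[0,0,0],8,0],[[0,0,0],8,0]]'; python3 -m pendant '[[[0,0,0],8,0],[[0,0,0],8,0],[[0,0,0],0,0],[[0,0,0],0,0]]'
python3 - <<'E'
from h import *
p=cap('wrist');save(p,'w7')
I=rectify(p,.04,(.393,-.335),.09);print(fit(sel(I,'block'),(.393,-.335),.09,'r'))
W=cloud(p);m=(abs(W[...,2]-.04)<.006)&(np.hypot(W[...,0]-.393,W[...,1]+.335)<.065)
q=W[m][:,:2].astype(np.float32);print(m.sum(),cv2.minAreaRect(q*1000))
p=cap('top')
I=rectify(p,.093,(.644,-.064),.06);print('jar',fit(sel(I,'lid'),(.644,-.064),.06,'c'))
p=cap('side')
I=rectify(p,.093,(.644,-.064),.06);print('jar',fit(sel(I,'lid'),(.644,-.064),.06,'c'))
delta(.3926,-.3353,yaw=50)
E
```

```text
t: 27.0
eef_pos: [0.3922, -0.3349, 0.2017]
eef_rot: [-3.139, -0.0, 1.146]
ft_force: [-0.9, 0.2, -1.0]
opening: 0.0872
finger_force: 0.0
t: 27.4
eef_pos: [0.3928, -0.3349, 0.2023]
eef_rot: [-3.14, 0.001, 0.876]
ft_force: [-0.8, 0.2, 0.4]
opening: 0.0871
finger_force: 0.0
(array([ 0.3757, -0.3601]), array([0.154 , 0.0719]), 'yaw', np.float32(56.19))
3754 ((392.71282958984375, -335.3387451171875), (101.3094253540039, 38.427188873291016), 40.21535110473633)
jar (array([ 0.644 , -0.0623]), array([0.0508, 0.051 ]))Traceback (most recent call last):
  File "<stdin>", line 9, in <module>
  File "h.py", line 30, in fit
    c=max(cs,key=cv2.contourArea)
ValueError: max() iterable argument is empty
```

View pics/w7.png

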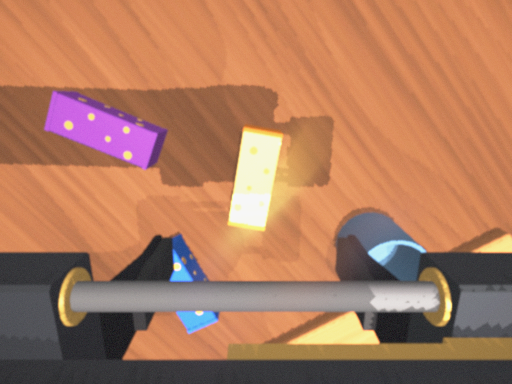

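The pale block is at (256,178), tilted about 10° in view. Its depth rectangle reads 101×38 at yaw 40.2°. My earlier "49.5" was the complement of that, a helper slip. So I'll spin to 40.2° and then descend.

```bash
python3 -m pendant '[[[0,0,0],5,0],[[0,0,0],5,0],[[0,0,0.04],0,0],[[0,0,0.04],0,0],[[0,0,0.035],0,0],[[0,0,0.03],0,0],[[0,0,0.022],0,0],[[0,0,0.015],0,0],[[0,0,0.005],0,0],[[0,0,0],0,0],[[0,0,0],0,255],[[0,0,0],0,255]]' 20;python3 -m pendant '[[[0,0,0],0,255],[[0,0,0],0,255],[[0,0,0],0,255],[[0,0,0],0,255],[[0,0,0],0,255],[[0,0,0],0,255],[[0,0,0],0,255]]'
```

```text
t: 28.75
eef_pos: [0.3942, -0.336, 0.0175]
eef_rot: [3.14, -0.001, 0.699]
ft_force: [0.8, -0.9, -0.0]
opening: 0.0774
finger_force: 0.0
t: 29.45
eef_pos: [0.3932, -0.3353, 0.0163]
eef_rot: [-3.141, -0.0, 0.698]
ft_force: [0.4, 0.0, 0.9]
opening: 0.0377
finger_force: 20.0
```

```bash
python3 -m pendant '[[[0,0,-0.02],0,255],[[0,0,-0.04],0,255],[[0,0,-0.04],0,255],[[0,0,-0.04],0,255],[[0,0,-0.04],0,255],[[0.026,-0.01,0],0,255],[[0.0375,-0.0143,0],0,255],[[0.0375,-0.0143,0],0,255],[[0.0375,-0.0143,0],0,255],[[0.0375,-0.0143,0],0,255]]'; python3 -m pendant '[[[0.0375,-0.0143,0],0,255],[[0.0375,-0.0143,0],0,255],[[0.0375,-0.0143,0],0,255],[[0.0375,-0.0143,0],0,255],[[0.026,-0.01,0],0,255],[[0.0198,-0.007,0],0,255],[[0,0,0],3.2,255],[[0,0,0],0,255],[[0,0,0],0,255],[[0,0,0],0,255]]'
python3 - <<'E'
from h import *
delta(.5871,.0120,.0313,yaw=36.8)
p=cap('wrist');save(p,'w8')
E
```

```text
t: 30.45
eef_pos: [0.4852, -0.1693, 0.1962]
eef_rot: [-3.141, -0.001, 0.698]
ft_force: [0.1, -1.6, -1.3]
opening: 0.0379
finger_force: 20.0
t: 31.45
eef_pos: [0.5869, 0.0107, 0.1964]
eef_rot: [3.142, -0.0, 0.641]
ft_force: [0.4, -0.0, -1.0]
opening: 0.0378
finger_force: 20.0
pos [0.5869 0.0107 0.1964] rot [180.    -0.    36.75] open 0.0378 F [ 0.4 -0.  -1. ] grip 20.0 t 31.4
tool shift mm [  0.9  -0.9 165.1] spin -0.05
```

View pics/w8.png

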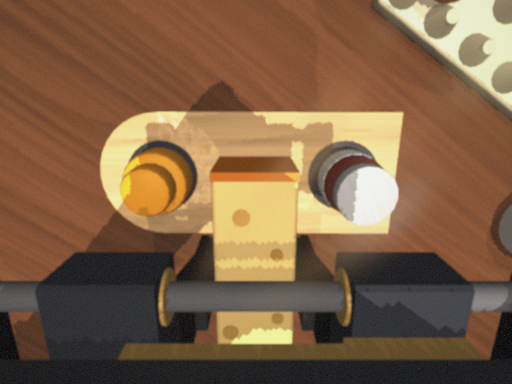

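The block hangs square between the stack (155,185) and the jar (362,190), with the board level in view. I'll lower it carefully, because the body clears the jar lid by only about 8 mm.

```bash
python3 -m pendant '[[[0.0009,-0.0009,0.035],0,255],[[0,0,0.04],0,255],[[0,0,0.035],0,255],[[0,0,0.025],0,255],[[0,0,0.015],0,255],[[0,0,0.006],0,255],[[0,0,0],0,255],[[0,0,0],0,255],[[0,0,0],0,255]]'
python3 - <<'E'
from h import *
delta(.5871,.0120,.0313,yaw=36.8)
E
```

```text
t: 32.4
eef_pos: [0.5885, 0.0132, 0.0419]
eef_rot: [3.141, -0.003, 0.642]
ft_force: [-0.3, 0.9, -1.5]
opening: 0.0377
finger_force: 20.0
pos [0.5885 0.0132 0.0419] rot [ 1.7994e+02 -1.5000e-01  3.6810e+01] open 0.0377 F [-0.3  0.9 -1.5] grip 20.0 t 32.4
tool shift mm [-1.9  0.1 10.6] spin 0.01
```

```bash
python3 -m pendant '[[[-0.0012,0,0.004],0,255],[[0,0,0.003],0,255],[[0,0,0.0015],0,255],[[0,0,0.001],0,255],[[0,0,0],0,255],[[0,0,0],0,255],[[0,0,0],0,255]]'
python3 - <<'E'
from h import *
delta(.5871,.0120,.0313,yaw=36.8)
E
```

```text
t: 33.1
eef_pos: [0.5862, 0.0125, 0.0313]
eef_rot: [-3.141, -0.0, 0.642]
ft_force: [-2.8, 0.7, 5.5]
opening: 0.0379
finger_force: 20.0
pos [0.5862 0.0125 0.0313] rot [-179.97   -0.     36.81] open 0.0379 F [-2.8  0.7  5.5] grip 20.0 t 33.1
tool shift mm [0.4 0.9 0. ] spin 0.01
```

Contact is made, within 1 mm. I'll open partly, retract and check.

```bash
python3 -m pendant '[[[0,0,-0.0005],0,125],[[0,0,0],0,110],[[0,0,0],0,110],[[0,0,0],0,110],[[0,0,-0.02],0,110],[[0,0,-0.04],0,110],[[0,0,-0.04],0,110],[[0,0,-0.04],0,110],[[0,0,-0.04],0,110],[[0,0,0],0,110],[[0,0,0],0,110]]'
python3 -m pendant '[[[-0.04,0,0],0,110],[[-0.04,0,0],0,110],[[-0.04,0,0],0,110],[[0,0,0],0,110],[[0,0,0],0,110]]'
python3 - <<'E'
from h import *
p=cap('wrist');W=cloud(p)
def rect(z,c,r):
    m=(abs(W[...,2]-z)<.006)&(np.hypot(W[...,0]-c[0],W[...,1]-c[1])<r);q=W[m][:,:2].astype(np.float32)*1000;print(m.sum(),np.round(q.mean(0),1),cv2.minAreaRect(q))
print('block');rect(.055,(.587,.012),.058)
print('jar');rect(.093,(.6437,-.0638),.04)
print('small');rect(.081,(.5304,.0878),.04)
t=cap('top');save(t,'t9');
for k,z,c,s in [('jar',.093,(.644,-.064),'lid'),('small',.078,(.53,.088),'wax')]:
    I=rectify(t,z,c,.06);m=sel(I,s);m.any() and print(k,fit(m,c,.06,'c'))
s=cap('side')
a=cv2.resize(p['img'],(512,384));b=cv2.resize(s['img'][140:230,210:330],(512,384));
cv2.imwrite('pics/f9.png',cv2.cvtColor(cv2.resize(np.hstack([a,b]),(800,300)),cv2.COLOR_RGB2BGR))
delta(.5871,.012)
E
```

```text
t: 34.2
eef_pos: [0.5869, 0.0125, 0.2122]
eef_rot: [3.141, -0.002, 0.642]
ft_force: [-0.2, -0.0, -0.8]
opening: 0.0495
finger_force: 0.0
t: 34.7
eef_pos: [0.4892, -0.0594, 0.2103]
eef_rot: [-3.14, 0.0, 0.642]
ft_force: [0.4, -0.0, 0.1]
opening: 0.0494
finger_force: 0.0
block
4718 [583.    8.8] ((581.5216064453125, 7.973766326904297), (89.10330200195312, 38.50443649291992), 36.73237991333008)
jar
3908 [643.8 -63.6] ((643.9266357421875, -64.13876342773438), (50.655548095703125, 50.93653106689453), 51.547119140625)
small
2644 [531.1  85.3] ((530.5332641601562, 86.01708984375), (45.06592559814453, 43.632728576660156), 15.963361740112305)
small (array([0.5241, 0.0873]), array([0.0608, 0.0615]))
pos [ 0.4906 -0.0584  0.2107] rot [1.80e+02 7.00e-02 3.69e+01] open 0.0493 F [ 0.1 -0.6  0.6] grip 0.0 t 34.9
tool shift mm [ 1.194e+02  1.600e+00 -1.000e-01] spin None
```

View pics/f9.png

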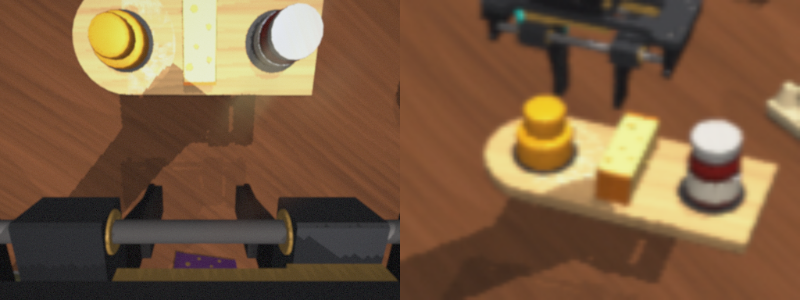

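The final view shows the stack on the rounded-end disc, the jar on the square-end disc and the block square across the middle. All of them measure within about 2 mm of target, and the gripper is clear.

```bash
python3 -c "
from station import manip
print(manip.hand_in())"
```

```text
the job is handed in; nothing more can be done
None
```

The board is dressed as asked and handed in at about 35 s: the cheese stack, jam jar and cut block each measured within about 2 mm of target, and the tub, ramekin and mug were not touched; no verdict came back.

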